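# Refill the washed condiment stand

## Robot

A 6-joint arm with a two-finger parallel gripper is mounted at the origin on a cart in front of the work surface, level with it; the furniture and walls round the work are solid. World frame = base frame: x ahead of the robot, y to its left, z up, the work surface at z = 0. Lengths are in m, angles in rad, forces in N, time in s.
With the tool pointing down it reaches from about 0.4 to 0.825 m from the base axis. Payload 7 kg.
Tool frame: the origin (TCP) lies at the centre of the arm's flange, where the gripper is bolted on; the fingertips stand 178 mm ahead of it and the grasp point (between the pads) lies arm.tcp_to_grasp ahead of it (arm.tcp_to_grasp is the distance from the TCP to the grasp point, in m); z points along the fingers, y is the direction in which the jaws open and shut (so a half turn about z gives the same grasp; the last joint's range is limited). The gripper opens to 88 mm and grips with 3 to 60 N. Pads are 19 mm wide; open, the fingers measure 130 mm over their backs; the gripper's body (78 mm by 193 mm) begins 47 mm behind the grasp point.
Start: joints at [1.407, 0.359, 0.012, 0, -1.224, -0.288], TCP at [0.295, 0.607, 0.405] pointing down, gripper open.
Joint ranges: [-3.07, 3.07], [-1.43, 2.12], [-1.02, 1.25], [-3.03, 1.67], [-3.05, -0], [-3.03, 3.03]. Speed limits (rad/s): [2.39, 2.39, 3.01, 3.14, 3.14, 3.14].

## Interface

Orientations are given as [roll, pitch, yaw] about the fixed x, y, z axes, in that order (R = Rz(yaw) Ry(pitch) Rx(roll)).
In Python, from station import arm gives the robot as it stands.
- The arm moves only by the tool move_arm, never from a script. Its argument "deltas" is a list of rows, each a list of 6 numbers: the shift along the world's x, y, z in mm, then the turn, a rotation vector about the world's x, y, z in degrees. In form: [[tx, ty, tz, ax, ay, az], ...]. A call has exactly 5 rows; each row shifts and turns the commanded pose from where the row before left it; what a row does not reach is not made up. A row lasts 1/12 s, in which the tool goes at most 41.7 mm and 7.16 degrees, less where a joint would pass 70% of its speed; a pose out of reach is approached as far as the arm can. A call with a gripper value outside its range is refused whole. "claw" is the closure in counts, from 0 (fully open) to 255 (shut), set as the call begins (left out, the last holds). The fingers move at their own pace and stop on an object; "squeeze" is the grip in N (left out, the last holds). Time passes only in rows, so rows that do not move let the fingers close, or fill a call up. It gives the time, the measured TCP pose, the force and the opening at its end, in the units of the state.
- arm.get_state(): the state, without advancing time (a new reading comes with each control period).
- arm.grab_frame(name): name is "scene" or "side" or "wrist"; returns the picture (400x640x3 uint8, red, green, blue); there is no depth.
- arm.calibration(name): a dict with "intrinsics" (3x3 intrinsics, pixels), "T" (4x4, takes a point from camera to world coordinates); the wrist camera has in their place "mount" (4x4, takes a point from camera to tool coordinates, whose origin is the TCP and whose axes are the flange's). Camera axes: x right, y up, looking along -z (the intrinsics and any distortion apply to the point x, -y, -z); pixel columns grow to the right and rows downward; lengths in m; the calibration is good to about 2 mm. A picture is of the moment at which its call begins: read the wrist's pose just before it. calibration takes no time and is no camera call.
- arm.job_done(): hands the job in, once; it reports no verdict.
Trained networks look in the newest picture that a camera, given by its name, has taken for a name from the list of things; names that differ only in an ending like _2 or _b are one class to them, and where a whole thing is asked for, a point or a joint stands for the part that bears it (a point fixed in the world has none). Each returns a list of dicts, best first, with "score" (0 to 1); they miss things now and then, are a little off and sometimes report something else, mostly with a low value. They report only what shows in the picture. A call takes as long as a camera call. They do not tell look-alikes from the thing itself.
- arm.spot_in(thing, camera): "xy" ([column, row] in pixels, amid what is visible of it).
- arm.masks_of(thing, camera): "pixels" (400x640 bool, what is visible of it) and "xy" ([column, row] in pixels, amid what is visible of it).
- arm.spot_point(thing, camera): "xy" ([column, row] in pixels: a listed point, or the origin of a listed thing).
The state is a dict: "t": time; "q": joint angles; "qd": joint speeds; "joint_efforts": joint torques, N m; "eef_pos": TCP position; "ee_rot": TCP orientation; "force": force on the tool from outside, world axes, zero at the start; "moment": the same for the moment, N m; "width": finger opening in m.
Only numpy, scipy, OpenCV 4.12 (cv2) and the standard library are available. Lean on these libraries where they do the work, as an engineer would, in place of code of your own. Each camera call takes 0.05 s, during which the arm holds its last target. There are 200 camera calls.

## Task

The condiment stand has been washed and one of the two small yellow-capped spice jars was put back in the wrong well. Set the stand up for the table: the salt shaker in the round well, between the two spice jars in the small square wells (either jar on either side), and the large black-lidded jar behind them in the large square well. Everything must stand upright on the floor of its well, set down gently and not dropped, with nothing knocked over and the steel cup and tea glass behind left alone.

Things in the scene. Friction and masses are not known exactly. Their poses are not given: they have to be found in the camera images.
- stand: fixed wooden stand 176 (x) x 228 (y) x 30 mm. Origin: centre of its underside, z up. Wells (x, y in mm), floors at z = 8, rims at 30, sides along x and y: round 58 wide (-46, 0); square 56 wide (-46, 72) and (-46, -72); large square 88 wide (34, 0). Steel carrying bars along x at y = 89 and -89, x 5 to 71, 43 high. It stands left or right of the draining mat.
- mat: fixed flat grey ribbed draining mat, 250 (x) x 210 (y) x 4 mm, origin at the centre of its underside, x and y along its sides
- jar_a: spice jar, 96 mm tall, 0.11 kg: square glass body 42 mm wide (49 mm corner to corner), 76 mm tall, and a round yellow cap 41 mm across above it. Origin: centre of its underside, z up, x and y square to its flat sides. At the start it stands in the stand's large well.
- jar_b: spice jar, 96 mm tall, 0.11 kg: square glass body 42 mm wide (49 mm corner to corner), 76 mm tall, and a round yellow cap 41 mm across above it. Origin: centre of its underside, z up, x and y square to its flat sides. At the start it stands on the draining mat.
- salt: round glass salt shaker, 90 mm tall, 0.1 kg: foot 39 mm across, widest 44 mm at 25 to 35 mm height, narrower above; domed metal cap with holes, 34 mm across from 66 to 78 mm height and rounded above. Origin: centre of its underside, z up. At the start on the draining mat.
- big_jar: square glass jar of black seed, 126 mm tall, 0.36 kg: body 74 mm wide with rounded corners (90 mm corner to corner) up to 60 mm height, narrowing to a closed round black screw lid 62 mm across, from 96 to 126 mm height (the lid does not turn; lift the jar by it). Origin: centre of its underside, z up, x and y square to its flat sides. At the start on the draining mat.
- cup: bystander: small open steel cup, 70 mm across, 62 mm tall, origin under its centre, behind the work
- glass: bystander: clear open tea glass, 81 mm across, 102 mm tall, origin under its centre, behind the work
Not all that is in view belongs to the job. There is more than one size of the big_jar; the one meant has the size given above. What is shaped like the jar_a but green or red is not meant.

How it is judged:
By the outcome, as a careful person would: the job done as asked, in the order asked, and still so for the second after the job is handed in, with the robot touching nothing.
It also fails if it takes over 104 s, if anything falls off the work surface, if the arm or the gripper's body presses on something with over 40 N, if the wrist force passes 120 N, or if a joint passes its speed limit or range.

## Working session

There is one attempt and no reset: what is moved stays moved. The work goes in short steps, Python scripts to look and compute and a tool call to move; the robot and the scene stay as the last step left them, time stands still between calls to the robot, and variables do not carry over. Pictures are saved under pics/ and viewed, about 12 in all and at most 16, crops included, and the job is handed in when it is done.

Besides the shell and the picture viewer there is one more tool, called after "Request:" as name(argument=value, ...) on one line, values as JSON. move_arm: Moves the arm, as the interface text tells. Its arguments: {"type":"object","properties":{"deltas":{"type":"array","items":{"type":"array","items":{"type":"number"}}},"claw":{"type":"number"},"squeeze":{"type":"number"}},"required":["deltas"]}

```bash
ls; mkdir -p pics
python3 - <<'E'
from station import arm
import cv2,numpy as np
s=arm.get_state(); print(s['t'],s['eef_pos'],s['ee_rot'],s['width'],arm.tcp_to_grasp)
for n in ['scene','side']:
    f=arm.grab_frame(n); cv2.imwrite(f'pics/{n}0.png',f[:,:,::-1])
    c=arm.calibration(n); print(n,{k:(np.round(v,3).tolist() if hasattr(v,'__len__') else v) for k,v in c.items()})
    for th in ['stand','jar_a','salt','big_jar','mat']:
        for fn in ('spot_in','spot_point'):
            print(n,th,fn,[(np.round(d['xy']).tolist(),round(d['score'],2)) for d in getattr(arm,fn)(th,n)])
print({k:np.round(v,4).tolist() for k,v in arm.calibration('wrist').items()})
E
```

```text
pics
0.0 [0.2946325  0.60710384 0.4037575 ] [ 3.13997843e+00 -1.69384392e-04 -4.51934861e-01] 0.08731983934422408 0.1593
scene {'intrinsics': [[437.808, 0.0, 322.906], [0.0, 437.808, 192.164], [0.0, 0.0, 1.0]], 'T': [[0.589, 0.377, -0.715, -0.257], [-0.808, 0.252, -0.533, -0.669], [-0.021, 0.891, 0.453, 0.57], [0.0, 0.0, 0.0, 1.0]]}
scene stand spot_in [([282.0, 188.0], 0.69), ([364.0, 228.0], 0.68)]
scene stand spot_point [([358.0, 230.0], 0.69)]
scene jar_a spot_in [([306.0, 239.0], 0.93), ([367.0, 206.0], 0.91), ([339.0, 254.0], 0.59)]
scene jar_a spot_point [([307.0, 256.0], 0.81), ([368.0, 220.0], 0.79), ([340.0, 272.0], 0.66), ([298.0, 179.0], 0.63)]
scene salt spot_in [([254.0, 181.0], 0.64)]
scene salt spot_point [([256.0, 191.0], 0.91)]
scene big_jar spot_in [([235.0, 212.0], 0.86), ([282.0, 187.0], 0.72)]
scene big_jar spot_point [([284.0, 207.0], 0.75), ([240.0, 225.0], 0.72)]
scene mat spot_in [([296.0, 199.0], 0.8)]
scene mat spot_point [([283.0, 204.0], 0.61)]
side {'intrinsics': [[459.161, 0.0, 323.182], [0.0, 459.161, 191.889], [0.0, 0.0, 1.0]], 'T': [[0.964, 0.12, -0
[... 196 characters left out ...]
157.0], 0.94), ([220.0, 219.0], 0.91), ([335.0, 228.0], 0.67), ([229.0, 261.0], 0.6)]
side jar_a spot_point [([333.0, 246.0], 0.72), ([328.0, 169.0], 0.62), ([230.0, 282.0], 0.57)]
side salt spot_in [([282.0, 169.0], 0.47)]
side salt spot_point []
side big_jar spot_in [([221.0, 181.0], 0.97), ([279.0, 167.0], 0.86)]
side big_jar spot_point [([225.0, 196.0], 0.98), ([280.0, 189.0], 0.84)]
side mat spot_in [([313.0, 186.0], 0.59)]
side mat spot_point [([301.0, 181.0], 0.96)]
{'intrinsics': [[359.7658, 0.0, 316.2961], [0.0, 359.7658, 197.3013], [0.0, 0.0, 1.0]], 'mount': [[-0.0008, 0.9687, 0.2481, 0.0651], [1.0, 0.0007, 0.0007, -0.0007], [0.0005, 0.2481, -0.9687, 0.0194], [0.0, 0.0, 0.0, 1.0]]}
```

Run:
```python
import cv2,numpy as np
a=cv2.imread('pics/scene0.png')[100:340,150:470]; cv2.imwrite('pics/v1.png',cv2.resize(a,(800,600),interpolation=cv2.INTER_CUBIC))
a=cv2.imread('pics/side0.png')[90:330,130:450]; cv2.imwrite('pics/v2.png',cv2.resize(a,(800,600),interpolation=cv2.INTER_CUBIC))
```

```text
(no output)
```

View pics/v1.png

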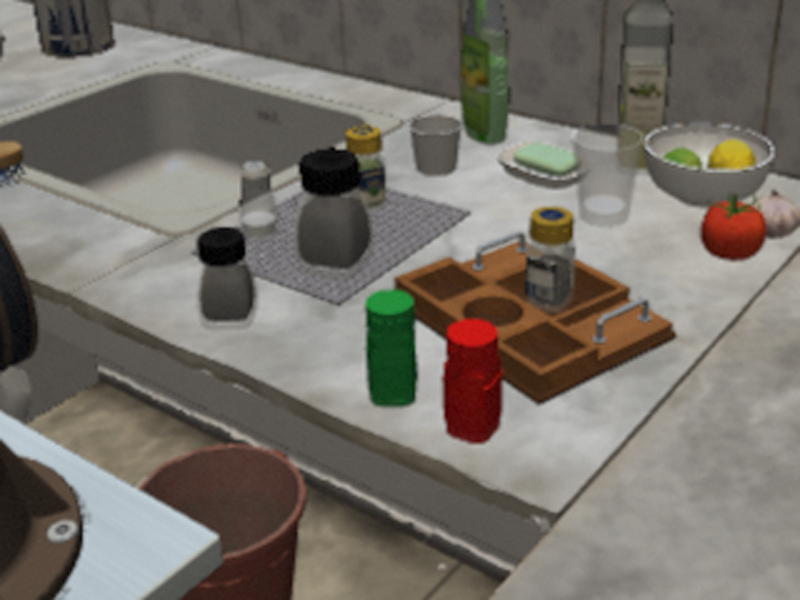

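View pics/v2.png

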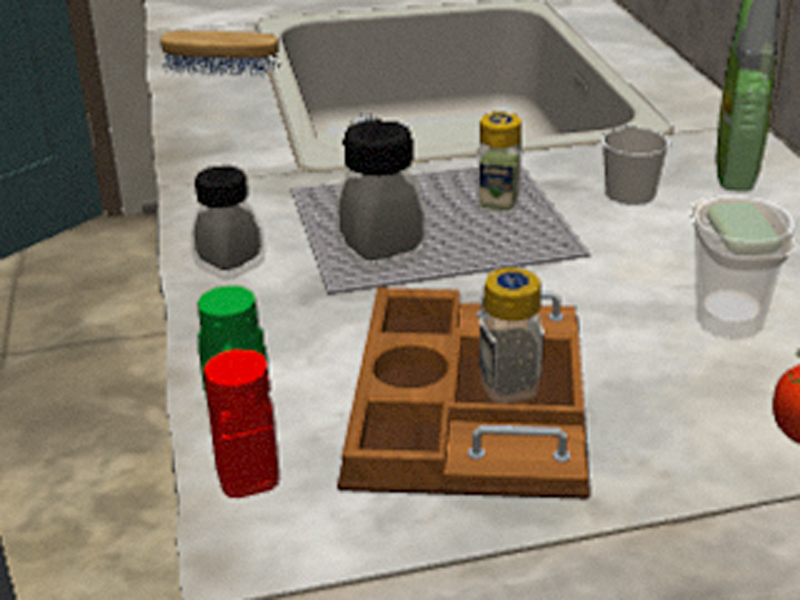

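Scene picture: jar_a in the large well at (370,205), jar_b at back of mat at (296,172), salt at (253,180), tall jar on the mat at (282,184). The smaller black-lid jar at (240,212) is off the mat, and the green (306,240) and red (339,254) shakers are decoys. In the side view the big jar hides the salt. Coarse positions come next.

```bash
cat > h.py <<'E'
import numpy as np, cv2
from station import arm
from scipy.spatial.transform import Rotation as R
def tcpT(s):
    T=np.eye(4); T[:3,:3]=R.from_euler('xyz',s['ee_rot']).as_matrix(); T[:3,3]=s['eef_pos']; return T
def cam(n,s=None):
    c=arm.calibration(n)
    return np.array(c['intrinsics']), (np.array(c['T']) if n!='wrist' else tcpT(s)@np.array(c['mount']))
def ray(C,uv):
    K,T=C; d=np.linalg.inv(K)@[uv[0],uv[1],1]; d=T[:3,:3]@[d[0],-d[1],-d[2]]; return T[:3,3],d/np.linalg.norm(d)
def onz(C,uv,z):
    o,d=ray(C,uv); return o+d*(z-o[2])/d[2]
def tri(obs):
    A=np.zeros((3,3));b=np.zeros(3)
    for C,uv in obs:
        o,d=ray(C,uv);P=np.eye(3)-np.outer(d,d);A+=P;b+=P@o
    p=np.linalg.solve(A,b); return p,[np.linalg.norm(np.cross(p-ray(C,u)[0],ray(C,u)[1])) for C,u in obs]
def proj(C,p):
    K,T=C; q=T[:3,:3].T@(np.array(p)-T[:3,3]); q=K@[q[0],-q[1],-q[2]]; return q[:2]/q[2]
def snap(n,name):
    s=arm.get_state(); f=arm.grab_frame(n); cv2.imwrite('pics/%s.png'%name,f[:,:,::-1]); 
    np.savez('pics/%s.npz'%name,K=cam(n,s)[0],T=cam(n,s)[1]); return f,cam(n,s)
def load(name):
    z=np.load('pics/%s.npz'%name); return z['K'],z['T']
E
python3 - <<'E'
from h import *
a,b=cam('scene'),cam('side')
for n,u,v in [('ja',(370.4,187.2),(334.8,202)),('jb',(295.6,152.4),(330.4,137.6)),('big',(282,162.4),(281.2,142)),('small',(239,194),(219,159.5)),('green',(306,220),(220,209)),('red',(339,231),(225,234))]:
    p,e=tri([(a,u),(b,v)]); print(n,p.round(3),np.round(e,3))
print('salt',onz(a,(252,166),.09))
for uv in [(345,458),(590,458),(378,290),(578,306)]:
    print('stand',onz(b,(uv[0]/2.5+130,uv[1]/2.5+90),.03).round(3))
for uv in [(292,188),(328,290),(587,256)]:
    print('mat',onz(b,(uv[0]/2.5+130,uv[1]/2.5+90),.004).round(3))
for uv in [(633,135),(741,205)]: print(onz(b,(uv[0]/2.5+130,uv[1]/2.5+90),.06).round(3))
E
```

```text
ja [ 0.569 -0.196  0.103] [0.002 0.002]
jb [0.646 0.099 0.101] [0.001 0.001]
big [0.514 0.034 0.131] [0.001 0.001]
small [0.378 0.056 0.093] [0.001 0.001]
green [ 0.363 -0.16   0.099] [0.001 0.001]
red [ 0.365 -0.243  0.1  ] [0.001 0.001]
salt [0.52058357 0.15244024 0.09      ]
stand [ 0.429 -0.274  0.03 ]
stand [ 0.591 -0.315  0.03 ]
stand [ 0.492 -0.066  0.03 ]
stand [ 0.648 -0.131  0.03 ]
mat [0.451 0.194 0.004]
mat [ 0.456 -0.014  0.004]
mat [ 0.701 -0.012  0.004]
[0.796 0.121 0.06 ]
[ 0.834 -0.049  0.06 ]
```

Request:
move_arm(deltas=[[15, -32, 3, 0, 0, -5.4], [15, -32, 3, 0, 0, -5.4], [15, -32, 3, 0, 0, -5.4], [15, -32, 3, 0, 0, -5.4], [15, -32, 3, 0, 0, -5.4]])

```text
t: 1.52
eef_pos: [0.37, 0.4457, 0.4199]
ee_rot: [-3.141, 0.0, -0.927]
force: [-0.2, -0.0, 0.7]
width: 0.0876
```

Request:
move_arm(deltas=[[15, -32, 3, 0, 0, -5.4], [15, -32, 3, 0, 0, -5.4], [15, -32, 3, 0, 0, -5.4], [15, -32, 3, 0, 0, -5.4], [15, -32, 3, 0, 0, -5.4]])

```text
t: 1.93
eef_pos: [0.445, 0.2855, 0.4352]
ee_rot: [-3.141, 0.0, -1.399]
force: [0.6, 0.9, 0.4]
width: 0.0876
```

Request:
move_arm(deltas=[[15, -32, 3, 0, 0, -5.4], [15, -32, 3, 0, 0, -5.4], [15, -32, 3, 0, 0, -5.4], [15, -32, 3, 0, 0, -5.4], [15, -32, 3, 0, 0, -5.4]])

```text
t: 2.35
eef_pos: [0.52, 0.1255, 0.4502]
ee_rot: [-3.141, 0.001, -1.87]
force: [0.8, 0.4, -0.2]
width: 0.0877
```

Request:
move_arm(deltas=[[0, 0, 0, 0, 0, 0], [0, 0, 0, 0, 0, 0], [0, 0, 0, 0, 0, 0], [0, 0, 0, 0, 0, 0], [0, 0, 0, 0, 0, 0]])

```text
t: 2.77
eef_pos: [0.5194, 0.1281, 0.4496]
ee_rot: [3.142, 0.0, -1.864]
force: [-0.2, 0.6, 0.7]
width: 0.0872
```

Run:
```python
from h import *
f,C=snap('wrist','w1')
s=arm.get_state(); print(s['t'],s['eef_pos'],s['ee_rot'],s['q'])
for th,z in [('salt',.07),('big_jar',.1),('jar_a',.07)]:
    for d in arm.masks_of(th,'wrist'): print(th,d['score'],d['xy'],onz(C,d['xy'],z).round(3))
for n,p in [('salt',(.52,.152,.09)),('big',(.514,.034,.13)),('jb',(.646,.099,.1)),('ja',(.569,-.196,.1))]: print(n,proj(C,p).round())
```

```text
2.8167 [0.51937289 0.12816793 0.44963212] [ 3.14153416e+00  5.29877295e-05 -1.86358894e+00] [ 6.08607965e-01  9.98887747e-02 -2.24613697e-01 -8.30852360e-05
 -1.24628860e+00 -9.01374084e-01]
salt 0.59 [322.1, 195.2] [0.52  0.154 0.07 ]
big_jar 0.83 [297.3, 80.0] [0.509 0.041 0.1  ]
big_jar 0.68 [437.1, 57.3] [0.388 0.058 0.1  ]
jar_a 0.93 [197.8, 181.8] [0.637 0.104 0.07 ]
salt [322. 199.]
big [287.  71.]
jb [177. 187.]
ja [ 121. -221.]
```

View pics/w1.png

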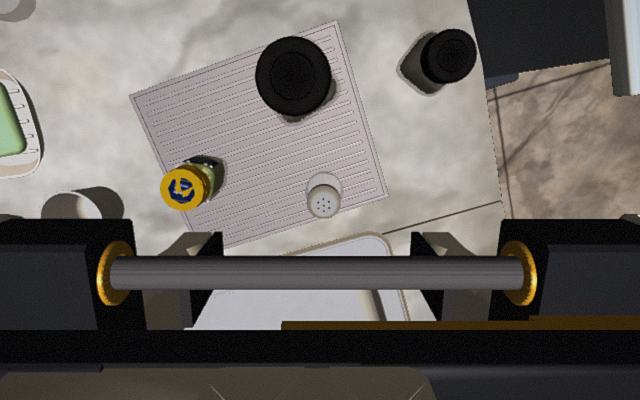

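Wrist view w1: salt cap at (323,201), big jar lid (293,76), jar_b cap (185,188), small look-alike (448,55) off the mat. This agrees with the triangulation. Now the stand.

Request:
move_arm(deltas=[[5, -40, 0, 0, 0, 0], [5, -40, 0, 0, 0, 0], [5, -40, 0, 0, 0, 0], [5, -40, 0, 0, 0, 0], [5, -40, 0, 0, 0, 0]])

```text
t: 3.38
eef_pos: [0.5446, -0.074, 0.4499]
ee_rot: [-3.141, 0.0, -1.864]
force: [1.5, 1.6, 1.0]
width: 0.0872
```

Request:
move_arm(deltas=[[5, -30, 0, 0, 0, 0], [0, 0, 0, 0, 0, 0], [0, 0, 0, 0, 0, 0], [0, 0, 0, 0, 0, 0], [0, 0, 0, 0, 0, 0]])

```text
t: 3.8
eef_pos: [0.5497, -0.1019, 0.4497]
ee_rot: [3.142, 0.0, -1.864]
force: [0.1, 1.0, 0.3]
width: 0.0876
```

Run:
```python
from h import *
f,C=snap('wrist','w2')
s=arm.get_state(); print(s['t'],s['eef_pos'],s['ee_rot'])
for fn in ('spot_in','spot_point'):
  for th,z in [('stand',0),('jar_a',.05)]:
    for d in getattr(arm,fn)(th,'wrist'): print(fn,th,d['score'],d['xy'],onz(C,d['xy'],z).round(3))
a=cv2.imread('pics/w2.png')[0:260]; cv2.imwrite('pics/w2v.png',a)
```

```text
3.85 [ 0.54966624 -0.10167821  0.44975008] [-3.14152607e+00  1.16378352e-04 -1.86392762e+00]
spot_in stand 0.85 [309.7, 92.3] [ 0.533 -0.18   0.   ]
spot_in jar_a 0.96 [485.2, 60.4] [ 0.356 -0.157  0.05 ]
spot_in jar_a 0.82 [268.7, 85.1] [ 0.57  -0.197  0.05 ]
spot_in jar_a 0.75 [294.2, 317.7] [0.626 0.064 0.05 ]
spot_in jar_a 0.69 [445.2, 1.5] [ 0.384 -0.22   0.05 ]
spot_point stand 0.6 [302.4, 84.5] [ 0.538 -0.19   0.   ]
spot_point jar_a 0.82 [460.5, 67.8] [ 0.381 -0.157  0.05 ]
spot_point jar_a 0.69 [276.3, 91.4] [ 0.565 -0.189  0.05 ]
spot_point jar_a 0.54 [297.3, 328.1] [0.627 0.078 0.05 ]
```

View pics/w2v.png

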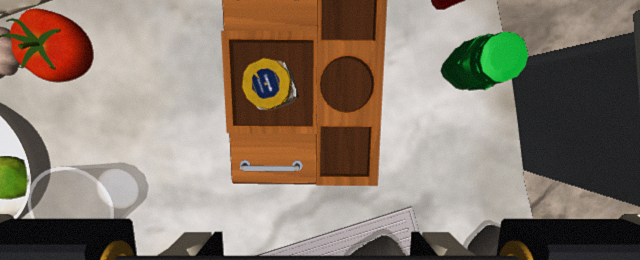

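Run:
```python
import cv2
a=cv2.imread('pics/w2.png')[0:195,200:400]; cv2.imwrite('pics/w2c.png',cv2.resize(a,(600,585),interpolation=cv2.INTER_CUBIC))
```

```text
(no output)
```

View pics/w2c.png

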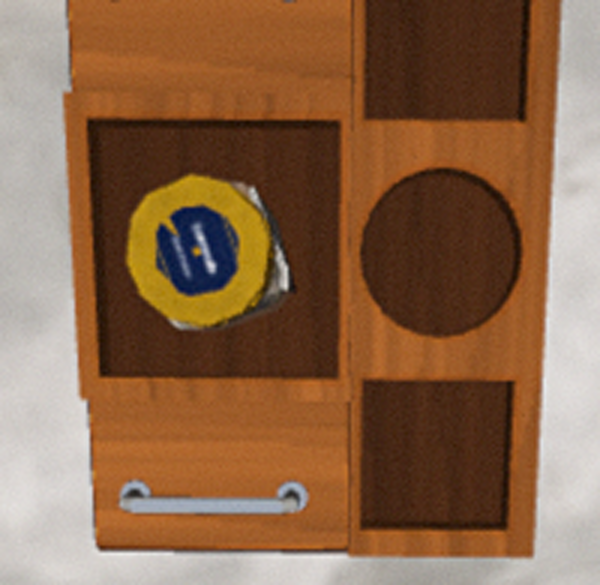

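Run:
```python
from h import *
from scipy.optimize import least_squares
C=load('w2')
P=[(88,121,78,-44),(340,121,-10,-44),(101,377,78,44),(339,377,-10,44),(362,380,-18,44),(512,380,-74,44),(362,528,-18,100),(507,528,-74,100),(366,121,-18,-44),(524,121,-74,-44),(441,252,-46,0)]
uv=[(p[0]/3+200-.33,p[1]/3-.33) for p in P]; L=np.array([p[2:] for p in P])/1000
def W(v,L,z):
    c,s=np.cos(v[2]),np.sin(v[2]); return np.c_[v[0]+c*L[:,0]-s*L[:,1],v[1]+s*L[:,0]+c*L[:,1],np.full(len(L),z)]
f=lambda v:np.ravel([proj(C,w)-u for w,u in zip(W(v,L,v[3]),uv)])
for fix in (0,1):
    if fix: r=least_squares(lambda v:f([*v,.03]),[.54,-.19,-.29])
    else: r=least_squares(f,[.54,-.19,-.29,.03])
    print(r.x.round(4),np.degrees(r.x[2]),np.sqrt((r.fun**2).mean()))
v=r.x; np.save('stand.npy',v[:3])
print('wells',W(v,np.array([[-46,0],[-46,72],[-46,-72],[34,0]])/1000,.008).round(4))
# caps: two views
side=cam('side'); sc=cam('scene'); w1=load('w1')
print('ja cap', tri([(C,(266,83)),(sc,(370.4,187.2)),(side,(334.8,202))]), onz(C,(265.5,83),.104))
print('jb', tri([(w1,(184,188)),(sc,(295.6,152.4)),(side,(330.4,137.6))]), onz(w1,(184,188),.1))
print('big', tri([(w1,(291.5,71)),(sc,(282,162.4)),(side,(281.2,142))]), onz(w1,(291.5,71),.13))
print('salt', tri([(w1,(323,203)),(sc,(252,165))]), onz(w1,(323,203),.093))
# check the stand in side view
for q in W(v,np.array([[-88,-114],[88,-114],[-88,114]])/1000,.03): print(((proj(side,q)-[130,90])*2.5).round())
```

```text
[ 0.5361 -0.189  -0.2986  0.0252] -17.10709540532625 0.3403205710048802
[ 0.5362 -0.1888 -0.2984] -17.095809079568635 0.6813506351615678
wells [[ 0.4922 -0.1753  0.008 ]
 [ 0.5134 -0.1065  0.008 ]
 [ 0.4711 -0.2441  0.008 ]
 [ 0.5687 -0.1988  0.008 ]]
ja cap (array([ 0.56766706, -0.19568296,  0.10291351]), [np.float64(0.0019482873889892715), np.float64(0.002581226272159207), np.float64(0.0026674994164351627)]) [ 0.5663273  -0.19460858  0.104     ]
jb (array([0.64468398, 0.10056671, 0.09989375]), [np.float64(0.0042424548023483645), np.float64(0.0022671385215970318), np.float64(0.002471525994883588)]) [0.64045134 0.1021791  0.1       ]
big (array([0.5126616 , 0.03429367, 0.13143009]), [np.float64(0.0024144685274900997), np.float64(0.0012153901749026984), np.float64(0.0015035743187974929)]) [0.51052767 0.03518677 0.13      ]
salt (array([0.52093088, 0.15482122, 0.09245457]), [np.float64(0.001686605284312174), np.float64(0.001686605284312101)]) [0.5197802  0.15596657 0.093     ]
[330. 459.]
[588. 467.]
[368. 284.]
```

Run:
```python
import cv2,numpy as np
a=cv2.imread('pics/side0.png')[200:300,262:372]; b=cv2.imread('pics/scene0.png')[190:265,305:425]
a=cv2.resize(a,None,fx=4,fy=4,interpolation=cv2.INTER_CUBIC); b=cv2.resize(b,None,fx=3,fy=4,interpolation=cv2.INTER_CUBIC)
o=np.zeros((400,800,3),np.uint8); o[:400,:440]=a; o[:300,440:800]=b; cv2.imwrite('pics/v5.png',o)
```

```text
(no output)
```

View pics/v5.png

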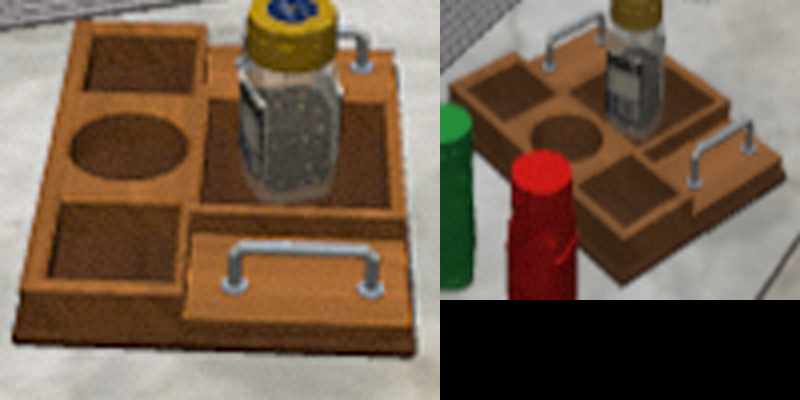

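Run:
```python
from h import *
from scipy.optimize import least_squares
S=[(62,203,-74,-44),(183,206,-18,-44),(180,290,-18,-100),(48,279,-74,-100),(90,33,-74,100),(198,39,-18,100),(195,96,-18,44),(81,92,-74,44),(391,211,78,-44),(388,100,78,44),(129,147,-46,0)]
Q=[(579,183,-74,-44),(635,155,-18,-44),(678,190,-18,-100),(628,225,-74,-100),(456,88,-74,100),(508,68,-18,100),(555,95,-18,44),(504,118,-74,44),(566,138,-46,0)]
P=[(88,121,78,-44),(340,121,-10,-44),(101,377,78,44),(339,377,-10,44),(362,380,-18,44),(512,380,-74,44),(362,528,-18,100),(507,528,-74,100),(366,121,-18,-44),(524,121,-74,-44),(441,252,-46,0)]
D={'side':[(cam('side'),(p[0]/4+262-.4,p[1]/4+200-.4),p[2:]) for p in S],
'scene':[(cam('scene'),((p[0]-440)/3+305-.3,p[1]/4+190-.4),p[2:]) for p in Q],
'wrist':[(load('w2'),(p[0]/3+200-.3,p[1]/3-.3),p[2:]) for p in P]}
def W(v,l,z=.03):
    c,s=np.cos(v[2]),np.sin(v[2]); x,y=np.array(l)/1e3; return v[0]+c*x-s*y,v[1]+s*x+c*y,z
def fit(o): return least_squares(lambda v:np.ravel([proj(C,W(v,l))-u for C,u,l in o]),[.54,-.19,-.3])
for k,o in [*D.items(),('all',sum(D.values(),[])),('sidescene',D['side']+D['scene'])]:
    r=fit(o); print(k,r.x[:2].round(4),np.degrees(r.x[2]).round(2),np.sqrt((r.fun**2).mean()))
    if k=='all': np.save('stand.npy',r.x); print([np.round(W(r.x,l,.008),4).tolist() for l in [(-46,0),(-46,72),(-46,-72),(34,0)]])
```

```text
side [ 0.5389 -0.1932] -16.67 0.47731707699909587
scene [ 0.536  -0.1904] -14.39 0.9424818888211012
wrist [ 0.5362 -0.1888] -17.1 0.6799188552648524
all [ 0.5371 -0.1895] -16.55 1.231512848013472
[[0.493, -0.1764, 0.008], [0.5135, -0.1073, 0.008], [0.4725, -0.2454, 0.008], [0.5697, -0.1991, 0.008]]
sidescene [ 0.5383 -0.1919] -16.09 0.9560124215560697
```

Stand pose from three cameras agrees to about 3 mm: (0.537, -0.190), -16.8°. Starting with the salt shaker.

Request:
move_arm(deltas=[[-4, 37, -15, 0, 0, 0], [-4, 37, -15, 0, 0, 0], [-4, 37, -15, 0, 0, 0], [-4, 37, -20, 0, 0, 0], [-4, 37, -20, 0, 0, 0]])

```text
t: 4.47
eef_pos: [0.5292, 0.0831, 0.3651]
ee_rot: [-3.14, 0.001, -1.865]
force: [1.3, 0.2, -0.3]
width: 0.0875
```

Request:
move_arm(deltas=[[-4, 36, -30, 0, 0, 0], [-5, 36, -35, 0, 0, 0], [0, 0, 0, 0, 0, 0], [0, 0, 0, 0, 0, 0], [0, 0, 0, 0, 0, 0]])

```text
t: 4.88
eef_pos: [0.5223, 0.1433, 0.3101]
ee_rot: [-3.141, -0.0, -1.864]
force: [0.9, 0.6, 1.3]
width: 0.088
```

Run:
```python
from h import *
f,C=snap('wrist','w3')
s=arm.get_state(); print(s['t'],s['eef_pos'],s['ee_rot'])
print(proj(C,(.5205,.155,.094)),proj(C,(*s['eef_pos'][:2],.094)))
cv2.imwrite('pics/w3c.png',f[:,:,::-1])
```

```text
4.9333 [0.52248603 0.14284833 0.3105921 ] [-3.14060896e+00  6.76056344e-04 -1.86499756e+00]
[323.1212632  240.17744361] [313.77805057 222.11209954]
```

View pics/w3c.png

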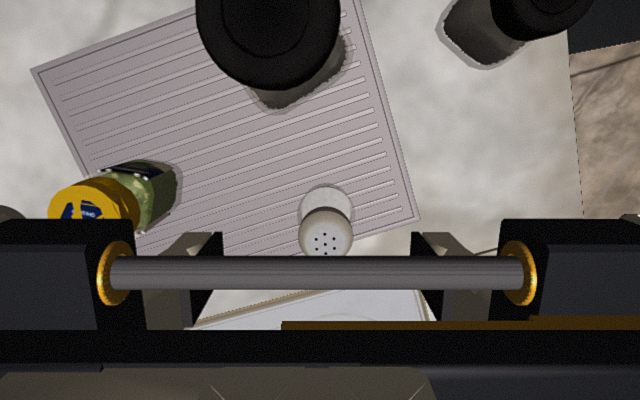

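Salt cap top at (325,243), against a prediction of (323,240). Good. Descend and grip.

Request:
move_arm(deltas=[[-2, 13, 0, 0, 0, 0], [0, 0, -25, 0, 0, 0], [0, 0, -25, 0, 0, 0], [0, 0, -25, 0, 0, 0], [0, 0, 0, 0, 0, 0]])

```text
t: 5.35
eef_pos: [0.519, 0.1546, 0.2317]
ee_rot: [3.138, -0.003, -1.868]
force: [-0.8, -0.7, -0.7]
width: 0.0876
```

Request:
move_arm(deltas=[[0, 0, 0, 0, 0, 0], [0, 0, 0, 0, 0, 0], [0, 0, 0, 0, 0, 0], [0, 0, 0, 0, 0, 0], [0, 0, 0, 0, 0, 0]], claw=255, squeeze=15)

```text
t: 5.77
eef_pos: [0.5205, 0.156, 0.236]
ee_rot: [-3.14, 0.002, -1.866]
force: [-0.9, -0.8, -0.1]
width: 0.0597
```

Request:
move_arm(deltas=[[0, 0, 0, 0, 0, 0], [0, 0, 0, 0, 0, 0], [0, 0, 0, 0, 0, 0], [0, 0, 0, 0, 0, 0], [0, 0, 0, 0, 0, 0]])

```text
t: 6.18
eef_pos: [0.5202, 0.1559, 0.2348]
ee_rot: [-3.141, 0.0, -1.865]
force: [-0.4, -0.0, 0.4]
width: 0.0344
```

Request:
move_arm(deltas=[[0, 0, 10, 0, 0, 0], [0, 0, 30, 0, 0, 0], [0, 0, 40, 0, 0, 0], [0, 0, 40, 0, 0, 0], [0, 0, 40, 0, 0, 0]])

```text
t: 6.6
eef_pos: [0.5197, 0.1555, 0.3971]
ee_rot: [3.141, -0.0, -1.865]
force: [1.6, 1.5, -1.1]
width: 0.0344
```

Request:
move_arm(deltas=[[-3, -33, 0, 0, 0, 0], [-3, -37, 0, 0, 0, 0], [-3, -37, 0, 0, 0, 0], [-3, -37, 0, 0, 0, 0], [-3, -37, 0, 0, 0, 0]])

```text
t: 7.02
eef_pos: [0.5043, -0.0267, 0.3957]
ee_rot: [-3.141, 0.0, -1.865]
force: [0.5, -0.1, -1.6]
width: 0.0342
```

Request:
move_arm(deltas=[[-3, -38, 0, 0, 0, 0], [-3, -38, 0, 0, 0, 0], [-3, -38, 0, 0, 0, 0], [-3, -38, 0, 0, 0, 0], [0, 0, -30, 0, 0, 0]])

```text
t: 7.43
eef_pos: [0.4939, -0.1823, 0.3701]
ee_rot: [-3.132, -0.0, -1.868]
force: [2.9, -0.2, -0.3]
width: 0.0341
```

Request:
move_arm(deltas=[[0, 0, -30, 0, 0, 0], [0, 0, -30, 0, 0, 0], [0, 0, -12, 0, 0, 0], [0, 0, 0, 0, 0, 0], [0, 0, 0, 0, 0, 0]])

```text
t: 7.85
eef_pos: [0.4932, -0.1772, 0.293]
ee_rot: [3.141, -0.001, -1.865]
force: [0.9, 0.5, 0.4]
width: 0.0344
```

Run:
```python
from h import *
f,C=snap('wrist','w4')
s=arm.get_state(); print(s['t'],s['eef_pos'],s['ee_rot'],s['width'],s['force'])
v=np.load('stand.npy')
g=arm.grab_frame('side')[:,:,::-1]; cv2.imwrite('pics/s4.png',g)
o=np.zeros((400,800,3),np.uint8); o[:,:400]=cv2.resize(f[:,:,::-1][:250],(400,400)) if 0 else 0
o[:250,:640]=f[:250,:,::-1]
cv2.imwrite('pics/v7.png',np.vstack([f[:250,:,::-1],cv2.resize(g[180:300,230:422],(640,400))])[:600])
```

```text
7.9 [ 0.49368914 -0.17718528  0.29393302] [-3.14049173e+00 -1.22632151e-04 -1.86502137e+00] 0.03463728896187417 [-0.1076179  -0.08410042  0.08687055]
```

View pics/v7.png

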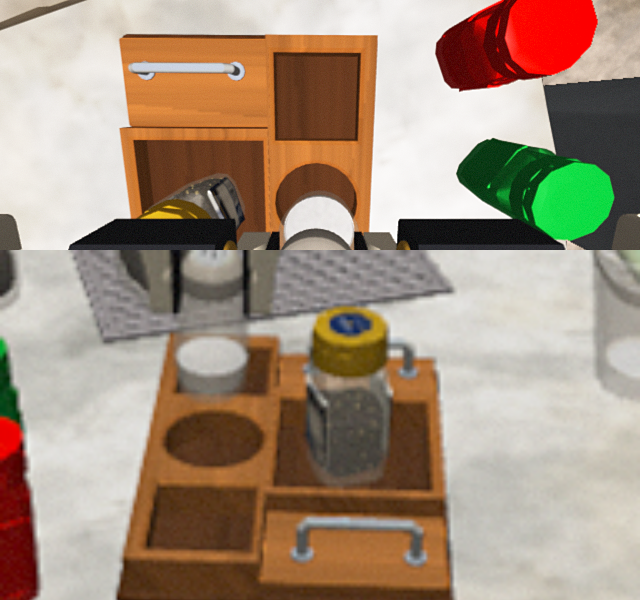

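Salt is held centred over the round well at (317,200). jar_a's cap leaves room only for a small opening. Lower.

Request:
move_arm(deltas=[[0, 0, -15, 0, 0, 0], [0, 0, -15, 0, 0, 0], [0, 0, -10, 0, 0, 0], [0, 0, -5, 0, 0, 0], [0, 0, -3, 0, 0, 0]])

```text
t: 8.37
eef_pos: [0.4934, -0.1771, 0.2449]
ee_rot: [-3.141, -0.0, -1.865]
force: [0.3, -0.2, -0.9]
width: 0.0345
```

Request:
move_arm(deltas=[[0, 0, -1, 0, 0, 0], [0, 0, -1, 0, 0, 0], [0, 0, -1, 0, 0, 0], [0, 0, -1, 0, 0, 0], [0, 0, 0, 0, 0, 0]])

```text
t: 8.78
eef_pos: [0.4932, -0.1772, 0.2409]
ee_rot: [-3.141, 0.0, -1.865]
force: [0.1, -0.2, -1.0]
width: 0.0343
```

Request:
move_arm(deltas=[[0, 0, -1, 0, 0, 0], [0, 0, 0, 0, 0, 0], [0, 0, -1, 0, 0, 0], [0, 0, 0, 0, 0, 0], [0, 0, 0, 0, 0, 0]])

```text
t: 9.2
eef_pos: [0.4932, -0.1772, 0.2388]
ee_rot: [-3.141, -0.0, -1.865]
force: [0.2, 0.3, -0.1]
width: 0.0345
```

Run:
```python
from h import *
for i in range(3): arm.grab_frame('side'); s=arm.get_state(); print(s['eef_pos'],s['force'].round(2))
```

```text
[ 0.49322121 -0.17715973  0.23879772] [-0.34 -0.38 -0.2 ]
[ 0.49321491 -0.17716547  0.23880451] [-0.18 -0.14 -0.47]
[ 0.4932431  -0.1771706   0.23880826] [ 0.37  0.02 -0.21]
```

Request:
move_arm(deltas=[[0, 0, -1, 0, 0, 0], [0, 0, 0, 0, 0, 0], [0, 0, 0, 0, 0, 0], [0, 0, 0, 0, 0, 0], [0, 0, 0, 0, 0, 0]])

```text
t: 9.77
eef_pos: [0.4933, -0.1772, 0.2387]
ee_rot: [-3.141, -0.0, -1.865]
force: [-1.7, 1.4, 9.1]
width: 0.0344
```

Request:
move_arm(deltas=[[0, 0, -1, 0, 0, 0], [0, 0, 0, 0, 0, 0], [0, 0, 0, 0, 0, 0], [0, 0, 0, 0, 0, 0], [0, 0, 0, 0, 0, 0]])

```text
t: 10.18
eef_pos: [0.4933, -0.1772, 0.2384]
ee_rot: [-3.141, -0.0, -1.865]
force: [-4.7, 1.0, 16.8]
width: 0.0343
```

Floor contact found at TCP z 0.2388, as expected. Relieve the push, open a little, rise.

Request:
move_arm(deltas=[[0, 0, 1, 0, 0, 0], [0, 0, 0.7, 0, 0, 0], [0, 0, 0, 0, 0, 0], [0, 0, 0, 0, 0, 0], [0, 0, 0, 0, 0, 0]])

```text
t: 10.6
eef_pos: [0.4933, -0.1772, 0.2386]
ee_rot: [-3.141, -0.0, -1.865]
force: [-0.7, 0.3, 5.4]
width: 0.0342
```

Request:
move_arm(deltas=[[0, 0, 0, 0, 0, 0], [0, 0, 0, 0, 0, 0], [0, 0, 0, 0, 0, 0], [0, 0, 0, 0, 0, 0], [0, 0, 0, 0, 0, 0]], claw=125)

```text
t: 11.02
eef_pos: [0.4931, -0.1772, 0.2382]
ee_rot: [3.141, -0.0, -1.866]
force: [0.0, 0.1, -0.0]
width: 0.0444
```

Request:
move_arm(deltas=[[0, 0, 10, 0, 0, 0], [0, 0, 20, 0, 0, 0], [0, 0, 30, 0, 0, 0], [0, 0, 30, 0, 0, 0], [0, 0, 30, 0, 0, 0]])

```text
t: 11.43
eef_pos: [0.4928, -0.1772, 0.3605]
ee_rot: [3.142, -0.0, -1.865]
force: [1.0, 0.5, -0.8]
width: 0.0449
```

Salt set down. Next jar_a: its body is about 19° off the stand's axes in the side view, so I grasp with the tool turned +19°, with a limited opening to stay clear of the salt.

Request:
move_arm(deltas=[[24.5, -6, 0, 0, 0, 6.3], [24.5, -6, 0, 0, 0, 6.3], [25, -6, 0, 0, 0, 6.4], [0, 0, 0, 0, 0, 0], [0, 0, 0, 0, 0, 0]], claw=98)

```text
t: 11.85
eef_pos: [0.5677, -0.1953, 0.3583]
ee_rot: [3.141, 0.0, -1.535]
force: [-0.0, -0.6, -0.6]
width: 0.0538
```

Run:
```python
from h import *
f,C=snap('wrist','w5')
s=arm.get_state(); print(s['t'],s['eef_pos'],s['ee_rot'],s['width'],s['force'])
print(proj(C,(.567,-.195,.104)),proj(C,(s['eef_pos'][0],s['eef_pos'][1],.104)))
g=arm.grab_frame('side')[:,:,::-1]
cv2.imwrite('pics/v8.png',np.vstack([f[100:350,:,::-1],cv2.resize(g[170:275,230:422],(640,350))]))
```

```text
11.9 [ 0.56694237 -0.195186    0.35832703] [ 3.14056514e+00  2.23507425e-04 -1.53570316e+00] 0.053976950896267424 [0.05575206 0.41356036 0.74182596]
[315.96747847 204.81578225] [316.06197057 204.55445084]
```

View pics/v8.png

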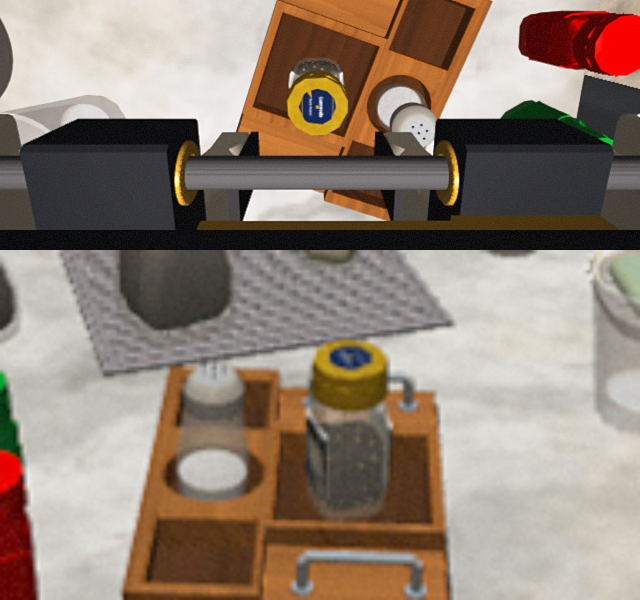

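Salt stands upright in the round well. jar_a's cap centre is at (317,206), against a predicted (316,205), and its body is square to the gripper. Descend.

Request:
move_arm(deltas=[[0, 0, -25, 0, 0, 0], [0, 0, -25, 0, 0, 0], [0, 0, -25, 0, 0, 0], [0, 0, -20, 0, 0, 0], [0, 0, -8, 0, 0, 0]])

```text
t: 12.37
eef_pos: [0.5653, -0.1949, 0.2531]
ee_rot: [3.138, 0.001, -1.535]
force: [0.1, 0.2, 0.3]
width: 0.0536
```

Request:
move_arm(deltas=[[0, 0, 0, 0, 0, 0], [0, 0, 0, 0, 0, 0], [0, 0, 0, 0, 0, 0], [0, 0, 0, 0, 0, 0], [0, 0, 0, 0, 0, 0]], claw=255, squeeze=20)

```text
t: 12.78
eef_pos: [0.5675, -0.1952, 0.2569]
ee_rot: [-3.139, -0.0, -1.534]
force: [-0.1, -0.0, 4.4]
width: 0.0408
```

Request:
move_arm(deltas=[[0, 0, 0, 0, 0, 0], [0, 0, 0, 0, 0, 0], [0, 0, 0, 0, 0, 0], [0, 0, 0, 0, 0, 0], [0, 0, 0, 0, 0, 0]])

```text
t: 13.2
eef_pos: [0.5676, -0.1952, 0.2569]
ee_rot: [-3.14, -0.001, -1.534]
force: [-1.5, 0.1, 6.9]
width: 0.0408
```

Request:
move_arm(deltas=[[0, 0, 5, 0, 0, 0], [0, 0, 20, 0, 0, 0], [0, 0, 30, 0, 0, 0], [0, 0, 30, 0, 0, 0], [0, 0, 30, 0, 0, 0]])

```text
t: 13.62
eef_pos: [0.5668, -0.1951, 0.3718]
ee_rot: [3.141, 0.0, -1.534]
force: [1.2, 0.2, -0.5]
width: 0.0407
```

Request:
move_arm(deltas=[[-24, -13, 0, 0, 0, -4.7], [-24, -13, 0, 0, 0, -4.7], [-24, -13, 0, 0, 0, -4.7], [-23, -12, 0, 0, 0, -4.7], [0, 0, 0, 0, 0, 0]])

```text
t: 14.03
eef_pos: [0.4683, -0.2473, 0.3709]
ee_rot: [3.141, 0.0, -1.869]
force: [0.1, 0.4, -1.6]
width: 0.0407
```

Request:
move_arm(deltas=[[0, 0, -20, 0, 0, 0], [0, 0, -20, 0, 0, 0], [0, 0, -10, 0, 0, 0], [0, 0, 0, 0, 0, 0], [0, 0, 0, 0, 0, 0]])

```text
t: 14.45
eef_pos: [0.4723, -0.2462, 0.3205]
ee_rot: [3.141, -0.0, -1.862]
force: [1.0, 0.8, 0.4]
width: 0.0406
```

Run:
```python
from h import *
f,C=snap('wrist','w6')
s=arm.get_state(); print(s['t'],s['eef_pos'],s['ee_rot'],s['width'],s['force'])
g=arm.grab_frame('side')[:,:,::-1]; h=arm.grab_frame('scene')[:,:,::-1]
cv2.imwrite('pics/v9.png',np.hstack([cv2.resize(g[150:300,240:390],(400,400)),cv2.resize(h[140:290,290:440],(400,400))]))
```

```text
14.5 [ 0.47265565 -0.24620246  0.32109403] [-3.14123513e+00 -3.68756078e-04 -1.86146717e+00] 0.04038987084006845 [ 0.68044465 -0.36240211 -0.74868822]
```

View pics/v9.png

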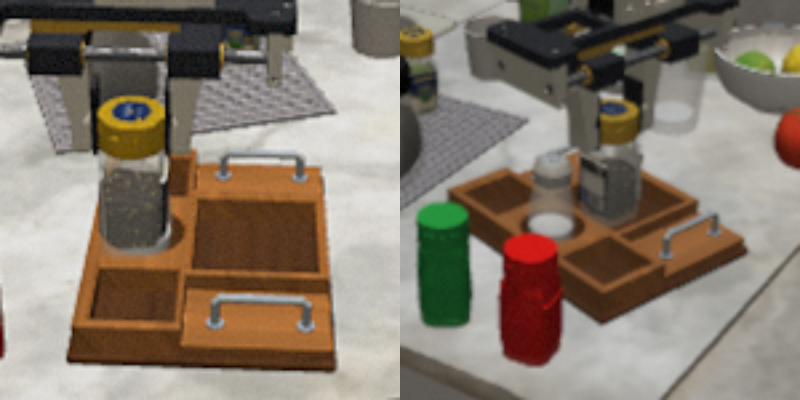

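jar_a is upright and square to the stand, above the near well. Lower gently.

Request:
move_arm(deltas=[[0, 0, -20, 0, 0, 0], [0, 0, -20, 0, 0, 0], [0, 0, -12, 0, 0, 0], [0, 0, -4, 0, 0, 0], [0, 0, 0, 0, 0, 0]])

```text
t: 15.02
eef_pos: [0.4722, -0.2461, 0.2642]
ee_rot: [3.141, -0.0, -1.862]
force: [-0.3, 0.5, -1.0]
width: 0.0409
```

Request:
move_arm(deltas=[[0, 0, -2, 0, 0, 0], [0, 0, -1.5, 0, 0, 0], [0, 0, -1, 0, 0, 0], [0, 0, -1, 0, 0, 0], [0, 0, 0, 0, 0, 0]])

```text
t: 15.43
eef_pos: [0.4722, -0.2462, 0.2592]
ee_rot: [-3.141, 0.0, -1.862]
force: [-0.4, 0.2, -0.9]
width: 0.0406
```

Request:
move_arm(deltas=[[0, 0, -1, 0, 0, 0], [0, 0, 0, 0, 0, 0], [0, 0, -0.5, 0, 0, 0], [0, 0, 0, 0, 0, 0], [0, 0, 0, 0, 0, 0]])

```text
t: 15.85
eef_pos: [0.4721, -0.2461, 0.2574]
ee_rot: [3.142, -0.0, -1.862]
force: [-0.4, -0.2, -0.9]
width: 0.0413
```

Request:
move_arm(deltas=[[0, 0, -0.5, 0, 0, 0], [0, 0, 0, 0, 0, 0], [0, 0, -0.5, 0, 0, 0], [0, 0, 0, 0, 0, 0], [0, 0, 0, 0, 0, 0]])

```text
t: 16.27
eef_pos: [0.4722, -0.2462, 0.2569]
ee_rot: [-3.141, -0.0, -1.862]
force: [-1.5, 0.8, 5.1]
width: 0.041
```

Request:
move_arm(deltas=[[0, 0, -0.5, 0, 0, 0], [0, 0, 0, 0, 0, 0], [0, 0, 0, 0, 0, 0], [0, 0, 0, 0, 0, 0], [0, 0, 0, 0, 0, 0]])

```text
t: 16.68
eef_pos: [0.4722, -0.2462, 0.2569]
ee_rot: [-3.141, -0.0, -1.862]
force: [-2.9, 2.4, 10.1]
width: 0.0407
```

Request:
move_arm(deltas=[[0, 0, 1, 0, 0, 0], [0, 0, 0, 0, 0, 0], [0, 0, 0, 0, 0, 0], [0, 0, 0, 0, 0, 0], [0, 0, 0, 0, 0, 0]])

```text
t: 17.1
eef_pos: [0.4722, -0.2462, 0.2569]
ee_rot: [-3.142, -0.0, -1.862]
force: [0.3, 0.7, 1.6]
width: 0.0409
```

Request:
move_arm(deltas=[[0, 0, 0, 0, 0, 0], [0, 0, 0, 0, 0, 0], [0, 0, 0, 0, 0, 0], [0, 0, 0, 0, 0, 0], [0, 0, 0, 0, 0, 0]], claw=95)

```text
t: 17.52
eef_pos: [0.4721, -0.2462, 0.2568]
ee_rot: [3.141, -0.0, -1.862]
force: [0.8, -0.4, -0.0]
width: 0.0549
```

Request:
move_arm(deltas=[[0, 0, 10, 0, 0, 0], [0, 0, 20, 0, 0, 0], [0, 0, 30, 0, 0, 0], [0, 0, 35, 0, 0, 0], [0, 0, 35, 0, 0, 0]])

```text
t: 17.93
eef_pos: [0.4717, -0.2461, 0.3889]
ee_rot: [3.141, -0.0, -1.862]
force: [1.2, 0.3, 0.2]
width: 0.055
```

Request:
move_arm(deltas=[[17, 34, 0, 0, 0, 0], [17, 34, 0, 0, 0, 0], [17, 34, 0, 0, 0, 0], [17, 34, 0, 0, 0, 0], [17, 34, 0, 0, 0, 0]], claw=40)

```text
t: 18.35
eef_pos: [0.5574, -0.0746, 0.3882]
ee_rot: [-3.14, 0.001, -1.862]
force: [-0.2, -0.1, -0.1]
width: 0.0734
```

Request:
move_arm(deltas=[[17, 34, 0, 0, 0, 0], [17, 34, 0, 0, 0, 0], [17, 34, 0, 0, 0, 0], [17, 34, 0, 0, 0, 0], [17, 34, 0, 0, 0, 0]])

```text
t: 18.77
eef_pos: [0.6425, 0.0956, 0.388]
ee_rot: [-3.141, 0.0, -1.862]
force: [1.0, -1.5, 0.4]
width: 0.0741
```

Request:
move_arm(deltas=[[0, 5, -15, 0, 0, 0], [0, 0, -15, 0, 0, 0], [0, 0, 0, 0, 0, 0], [0, 0, 0, 0, 0, 0], [0, 0, 0, 0, 0, 0]])

```text
t: 19.18
eef_pos: [0.6423, 0.0985, 0.3582]
ee_rot: [-3.141, 0.0, -1.862]
force: [0.3, -0.3, 0.4]
width: 0.0738
```

Run:
```python
from h import *
f,C=snap('wrist','w7')
s=arm.get_state(); print(s['t'],s['eef_pos'],s['ee_rot'],s['width'],s['force'])
print(proj(C,(.6447,.1006,.1)),proj(C,(s['eef_pos'][0],s['eef_pos'][1],.1)))
g=arm.grab_frame('side')[:,:,::-1]
cv2.imwrite('pics/v10.png',np.vstack([f[0:300,:,::-1],cv2.resize(g[180:290,230:422],(533,300)) if 0 else cv2.copyMakeBorder(cv2.resize(g[180:290,230:422],(520,300)),0,0,0,120,0)]))
```

```text
19.2333 [0.64234763 0.09839049 0.35850559] [-3.14001660e+00  8.41343517e-04 -1.86239625e+00] 0.07396579242082332 [-0.47690639 -0.13394199  0.34687345]
[312.57533181 206.93729048] [314.91292594 203.03489781]
```

View pics/v10.png

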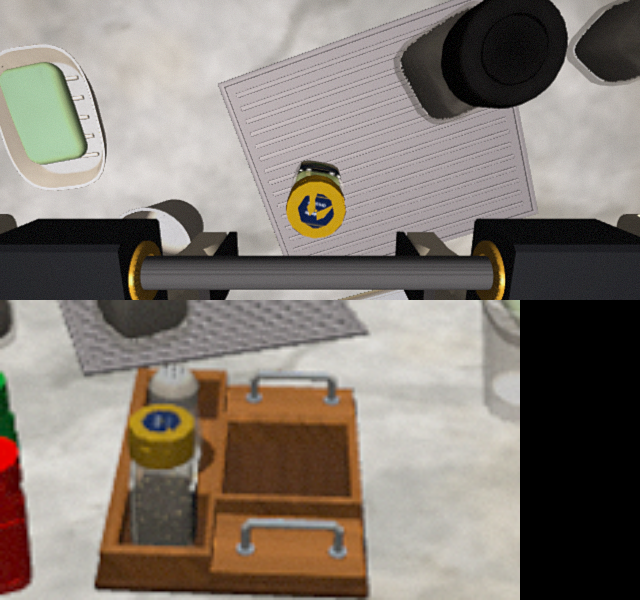

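jar_a is in the near well, upright. jar_b's cap is at (316.5,208) and its body is about 12° clockwise off the tool, so I turn −12° for the grasp.

Request:
move_arm(deltas=[[0, 3.3, 0, 0, 0, -6], [0, 0, -20, 0, 0, -6], [0, 0, -25, 0, 0, 0], [0, 0, -25, 0, 0, 0], [0, 0, -20, 0, 0, 0]])

```text
t: 19.7
eef_pos: [0.642, 0.1016, 0.2666]
ee_rot: [-3.141, 0.001, -2.072]
force: [-0.0, -0.2, -0.1]
width: 0.0738
```

Request:
move_arm(deltas=[[0, 0, -10, 0, 0, 0], [0, 0, -5, 0, 0, 0], [0, 0, 0, 0, 0, 0], [0, 0, 0, 0, 0, 0], [0, 0, 0, 0, 0, 0]])

```text
t: 20.12
eef_pos: [0.6427, 0.1023, 0.2536]
ee_rot: [-3.14, 0.002, -2.071]
force: [0.8, -0.0, -0.4]
width: 0.0739
```

Request:
move_arm(deltas=[[0, 0, 0, 0, 0, 0], [0, 0, 0, 0, 0, 0], [0, 0, 0, 0, 0, 0], [0, 0, 0, 0, 0, 0], [0, 0, 0, 0, 0, 0]], claw=255)

```text
t: 20.53
eef_pos: [0.6421, 0.1022, 0.2521]
ee_rot: [-3.141, 0.0, -2.071]
force: [-0.3, 0.1, 0.1]
width: 0.0462
```

Request:
move_arm(deltas=[[0, 0, 0, 0, 0, 0], [0, 0, 0, 0, 0, 0], [0, 0, 0, 0, 0, 0], [0, 0, 0, 0, 0, 0], [0, 0, 0, 0, 0, 0]])

```text
t: 20.95
eef_pos: [0.6422, 0.1021, 0.252]
ee_rot: [-3.141, 0.0, -2.071]
force: [0.6, 0.1, 0.8]
width: 0.0409
```

Request:
move_arm(deltas=[[0, 0, 8, 0, 0, 0], [0, 0, 25, 0, 0, 0], [0, 0, 36, 0, 0, 0], [0, 0, 36, 0, 0, 0], [0, 0, 36, 0, 0, 0]])

```text
t: 21.37
eef_pos: [0.6417, 0.102, 0.3947]
ee_rot: [3.141, -0.001, -2.071]
force: [1.1, 0.9, -1.2]
width: 0.0409
```

Request:
move_arm(deltas=[[-19, -31, 0, 0, 0, 2], [-19, -31, 0, 0, 0, 2], [-19, -31, 0, 0, 0, 2], [-19, -31, 0, 0, 0, 2], [-19, -31, 0, 0, 0, 2]])

```text
t: 21.78
eef_pos: [0.5457, -0.054, 0.3934]
ee_rot: [-3.142, 0.0, -1.895]
force: [0.7, -0.0, -0.9]
width: 0.0409
```

Request:
move_arm(deltas=[[-18, -31, 0, 0, 0, 2], [-15.5, -24.5, 0, 0, 0, 0], [0, 0, -25, 0, 0, 0], [0, 0, -25, 0, 0, 0], [0, 0, -20, 0, 0, 0]])

```text
t: 22.2
eef_pos: [0.5127, -0.1091, 0.3224]
ee_rot: [-3.141, 0.001, -1.864]
force: [-0.5, 0.2, -1.6]
width: 0.041
```

Request:
move_arm(deltas=[[0, 0, 0, 0, 0, 0], [0, 0, 0, 0, 0, 0], [0, 0, 0, 0, 0, 0], [0, 0, 0, 0, 0, 0], [0, 0, 0, 0, 0, 0]])

```text
t: 22.62
eef_pos: [0.5141, -0.1082, 0.3243]
ee_rot: [-3.14, 0.001, -1.862]
force: [-0.3, -0.6, -1.3]
width: 0.0411
```

Run:
```python
from h import *
f,C=snap('wrist','w8')
s=arm.get_state(); print(s['t'],s['eef_pos'],s['ee_rot'],s['width'],s['force'])
g=arm.grab_frame('side')[:,:,::-1]; h=arm.grab_frame('scene')[:,:,::-1]
cv2.imwrite('pics/v11.png',np.hstack([cv2.resize(g[140:290,240:390],(400,400)),cv2.resize(h[140:290,290:440],(400,400))]))
```

```text
22.6667 [ 0.51401375 -0.10817446  0.32409444] [-3.13980588e+00  7.13143221e-04 -1.86163373e+00] 0.04090591514592252 [ 0.28331389  0.13190121 -0.97854708]
```

View pics/v11.png

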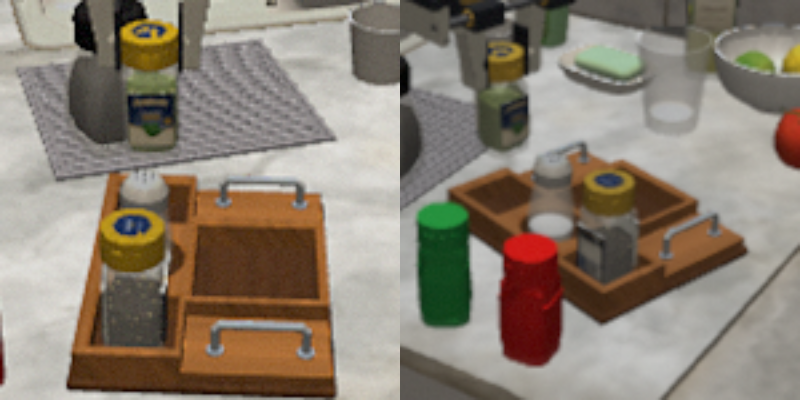

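jar_b is upright and square above the far well. Lower.

Request:
move_arm(deltas=[[0, 0, -20, 0, 0, 0], [0, 0, -20, 0, 0, 0], [0, 0, -15, 0, 0, 0], [0, 0, -6, 0, 0, 0], [0, 0, 0, 0, 0, 0]])

```text
t: 23.18
eef_pos: [0.5132, -0.1084, 0.2608]
ee_rot: [3.139, -0.001, -1.862]
force: [0.4, 0.4, -1.4]
width: 0.0407
```

Request:
move_arm(deltas=[[0, 0, -2, 0, 0, 0], [0, 0, -2, 0, 0, 0], [0, 0, -1, 0, 0, 0], [0, 0, -1, 0, 0, 0], [0, 0, 0, 0, 0, 0]])

```text
t: 23.6
eef_pos: [0.5137, -0.1083, 0.2562]
ee_rot: [-3.141, 0.0, -1.862]
force: [-0.1, -0.1, -0.7]
width: 0.0408
```

Request:
move_arm(deltas=[[0, 0, -0.5, 0, 0, 0], [0, 0, 0, 0, 0, 0], [0, 0, -0.5, 0, 0, 0], [0, 0, 0, 0, 0, 0], [0, 0, 0, 0, 0, 0]])

```text
t: 24.02
eef_pos: [0.514, -0.1083, 0.2558]
ee_rot: [-3.14, 0.0, -1.862]
force: [-1.3, 1.4, 6.6]
width: 0.0405
```

Request:
move_arm(deltas=[[0, 0, 0.6, 0, 0, 0], [0, 0, 0, 0, 0, 0], [0, 0, 0, 0, 0, 0], [0, 0, 0, 0, 0, 0], [0, 0, 0, 0, 0, 0]])

```text
t: 24.43
eef_pos: [0.5139, -0.1083, 0.2559]
ee_rot: [-3.141, 0.0, -1.862]
force: [-0.6, 1.2, 4.7]
width: 0.0409
```

Request:
move_arm(deltas=[[0, 0, 0, 0, 0, 0], [0, 0, 0, 0, 0, 0], [0, 0, 0, 0, 0, 0], [0, 0, 0, 0, 0, 0], [0, 0, 0, 0, 0, 0]], claw=95)

```text
t: 24.85
eef_pos: [0.5135, -0.1084, 0.2553]
ee_rot: [3.141, -0.0, -1.862]
force: [0.6, -0.1, -0.4]
width: 0.055
```

Request:
move_arm(deltas=[[0, 0, 10, 0, 0, 0], [0, 0, 20, 0, 0, 0], [0, 0, 35, 0, 0, 0], [0, 0, 40, 0, 0, 0], [0, 0, 40, 0, 0, 0]])

```text
t: 25.27
eef_pos: [0.5131, -0.1085, 0.4026]
ee_rot: [3.141, -0.001, -1.862]
force: [1.1, -0.0, -0.1]
width: 0.0549
```

Request:
move_arm(deltas=[[0, 29, 2, 0, 0, 0], [0, 29, 2, 0, 0, 0], [0, 29, 2, 0, 0, 0], [0, 29, 0, 0, 0, 0], [0, 29, 0, 0, 0, 0]], claw=0)

```text
t: 25.68
eef_pos: [0.5132, 0.0377, 0.4078]
ee_rot: [-3.141, 0.001, -1.862]
force: [1.0, 0.0, -1.0]
width: 0.0826
```

Request:
move_arm(deltas=[[0, 0, 0, 0, 0, 0], [0, 0, 0, 0, 0, 0], [0, 0, 0, 0, 0, 0], [0, 0, 0, 0, 0, 0], [0, 0, 0, 0, 0, 0]])

```text
t: 26.1
eef_pos: [0.5136, 0.0358, 0.4067]
ee_rot: [-3.142, -0.0, -1.863]
force: [0.5, -0.1, -0.2]
width: 0.0879
```

Run:
```python
from h import *
f,C=snap('wrist','w9')
s=arm.get_state(); print(s['t'],s['eef_pos'],s['ee_rot'],s['width'],s['force'])
print(proj(C,(.5127,.0343,.13)),proj(C,(s['eef_pos'][0],s['eef_pos'][1],.13)))
g=arm.grab_frame('side')[:,:,::-1]
cv2.imwrite('pics/v12.png',np.vstack([f[0:300,:,::-1],cv2.copyMakeBorder(cv2.resize(g[120:290,200:422],(390,300)),0,0,0,250,0)]))
```

```text
26.15 [0.51358453 0.03581918 0.40663299] [ 3.14156169e+00 -4.70789290e-05 -1.86328953e+00] 0.08771931951013026 [0.92606368 0.16872831 0.36959497]
[315.28452852 194.37590701] [314.73376392 196.62430592]
```

View pics/v12.png

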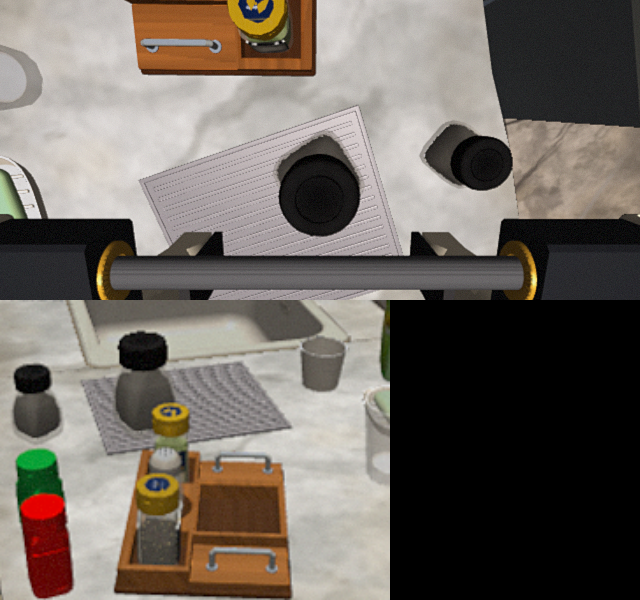

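Run:
```python
import cv2,numpy as np
R=lambda a:cv2.resize(cv2.convertScaleAbs(a,alpha=1.5),(400,300),interpolation=cv2.INTER_CUBIC)
i=lambda n:cv2.imread(f'pics/{n}.png')
cv2.imwrite('pics/v13.png',np.vstack([np.hstack([R(i('w9')[120:225,250:390]),R(i('w3')[0:120,190:350])]),np.hstack([R(i('w7')[0:135,390:570]),R(i('side0')[130:205,230:330])])]))
```

```text
(no output)
```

View pics/v13.png

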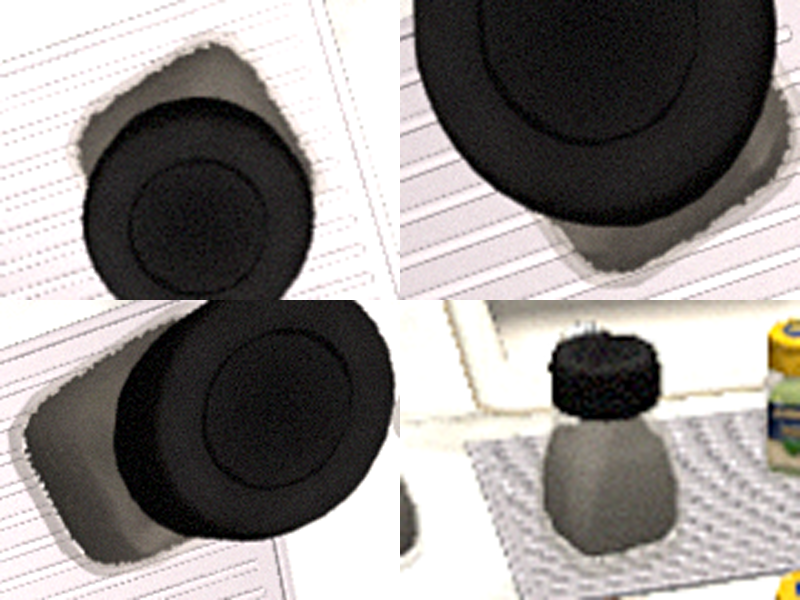

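Run:
```python
from h import *
for n,a,b in [('w9',(285,157.8),(316.5,139.3)),('w3',(282,112),(338,76)),('w7',(399,69.8),(423.8,112.5)),('w7',(408,45),(444,20))]:
    C=load(n); d=onz(C,b,.01)-onz(C,a,.01); print(n,np.degrees(np.arctan2(d[1],d[0]))%90)
s=cam('side')
d=onz(s,(230+198/4,130+251/4),.004)-onz(s,(230+147/4,130+215/4),.004);print(np.degrees(np.arctan2(d[1],d[0]))%90)
v=np.load('stand.npy');C=load('w9');print(np.degrees(v[2])%90, onz(C,(319.5,198.5),.13))
```

```text
w9 13.41529210208165
w3 14.810878190062198
w7 17.11263000265525
w7 17.25369024830934
23.58729672457595
73.44600037196446 [0.51062679 0.0382063  0.13      ]
```

Request:
move_arm(deltas=[[-2.8, 2.4, 0, 0, 0, 6.8], [0, 0, 0, 0, 0, 6.8], [0, 0, 0, 0, 0, 6.8], [0, 0, 0, 0, 0, 6.8], [0, 0, 0, 0, 0, 6.8]])

```text
t: 26.62
eef_pos: [0.5108, 0.0385, 0.4065]
ee_rot: [3.141, -0.0, -1.264]
force: [0.6, 0.1, -0.1]
width: 0.0879
```

Request:
move_arm(deltas=[[0, 0, 0, 0, 0, 6.8], [0, 0, 0, 0, 0, 6.8], [0, 0, 0, 0, 0, 6.8], [0, 0, 0, 0, 0, 6.8], [0, 0, 0, 0, 0, 6.8]])

```text
t: 27.03
eef_pos: [0.5109, 0.0385, 0.4065]
ee_rot: [3.141, 0.0, -0.67]
force: [-0.0, 0.4, 0.8]
width: 0.0875
```

Request:
move_arm(deltas=[[0, 0, 0, 0, 0, 6.8], [0, 0, 0, 0, 0, 6.8], [0, 0, 0, 0, 0, 6.8], [0, 0, 0, 0, 0, 6.8], [0, 0, 0, 0, 0, 6.8]])

```text
t: 27.45
eef_pos: [0.5109, 0.0385, 0.4065]
ee_rot: [3.141, 0.0, -0.077]
force: [-0.5, 1.0, 0.2]
width: 0.0874
```

Request:
move_arm(deltas=[[0, 0, 0, 0, 0, 6.8], [0, 0, 0, 0, 0, 6.8], [0, 0, 0, 0, 0, 6.7], [0, 0, 0, 0, 0, 0], [0, 0, 0, 0, 0, 0]])

```text
t: 27.87
eef_pos: [0.5109, 0.0386, 0.4065]
ee_rot: [3.142, 0.0, 0.268]
force: [-0.4, 0.2, 0.4]
width: 0.0877
```

Request:
move_arm(deltas=[[0, 0, 0, 0, 0, 0], [0, 0, 0, 0, 0, 0], [0, 0, 0, 0, 0, 0], [0, 0, 0, 0, 0, 0], [0, 0, 0, 0, 0, 0]])

```text
t: 28.28
eef_pos: [0.5108, 0.0391, 0.4065]
ee_rot: [3.142, 0.0, 0.272]
force: [-0.6, 0.9, -0.4]
width: 0.0877
```

Run:
```python
from h import *
f,C=snap('wrist','w10')
s=arm.get_state(); print(s['t'],s['eef_pos'],s['ee_rot'],s['width'],s['q'])
print(proj(C,(.511,.038,.13)),proj(C,(s['eef_pos'][0],s['eef_pos'][1],.13)))
# lid: dark disc
m=(f[:240].max(2)<45).astype(np.uint8); m[:, :200]=0; m[:,440:]=0
n,l,st,c=cv2.connectedComponentsWithStats(m)
print([(st[i].tolist(),c[i].round(1).tolist()) for i in range(1,n) if st[i,4]>300])
cv2.imwrite('pics/v14.png',f[0:300,:,::-1])
```

```text
28.3333 [0.51083123 0.03905187 0.40653443] [3.14158807e+00 2.66950485e-07 2.72010525e-01] 0.08721522845907738 [ 4.60022847e-01  8.80577056e-02 -3.37990393e-01  4.89119871e-06
 -1.14474935e+00  1.38278198e+00]
[319.82012632 197.56520171] [318.38583354 197.40893169]
[([279, 152, 81, 82, 5144], [318.6, 192.1])]
```

View pics/v14.png

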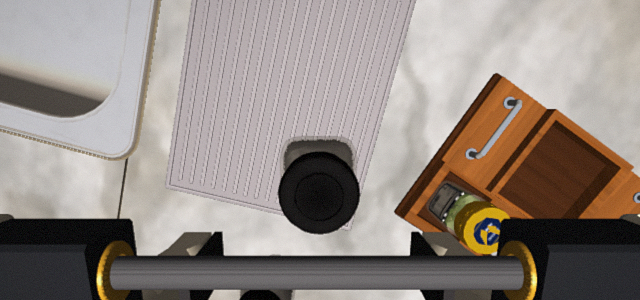

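The body's far edge (row 140) is square to the tool and the lid centre (319,196) matches the tool axis (318,197). Descend and grip the lid.

Request:
move_arm(deltas=[[0, 0, -25, 0, 0, 0], [0, 0, -30, 0, 0, 0], [0, 0, -30, 0, 0, 0], [0, 0, -25, 0, 0, 0], [0, 0, -12, 0, 0, 0]])

```text
t: 28.75
eef_pos: [0.5097, 0.0387, 0.2814]
ee_rot: [3.141, 0.004, 0.272]
force: [-0.9, -1.4, 0.2]
width: 0.0877
```

Request:
move_arm(deltas=[[0, 0, -7, 0, 0, 0], [0, 0, 0, 0, 0, 0], [0, 0, 0, 0, 0, 0], [0, 0, 0, 0, 0, 0], [0, 0, 0, 0, 0, 0]])

```text
t: 29.17
eef_pos: [0.5113, 0.0392, 0.2787]
ee_rot: [-3.141, -0.002, 0.273]
force: [1.1, 0.4, -0.2]
width: 0.0881
```

Request:
move_arm(deltas=[[0, 0, 0, 0, 0, 0], [0, 0, 0, 0, 0, 0], [0, 0, 0, 0, 0, 0], [0, 0, 0, 0, 0, 0], [0, 0, 0, 0, 0, 0]], claw=255, squeeze=35)

```text
t: 29.58
eef_pos: [0.5109, 0.039, 0.2777]
ee_rot: [3.141, -0.0, 0.273]
force: [-0.4, -1.2, 0.0]
width: 0.0604
```

Request:
move_arm(deltas=[[0, 0, 0, 0, 0, 0], [0, 0, 0, 0, 0, 0], [0, 0, 0, 0, 0, 0], [0, 0, 0, 0, 0, 0], [0, 0, 0, 0, 0, 0]])

```text
t: 30.0
eef_pos: [0.5109, 0.039, 0.2777]
ee_rot: [3.141, -0.0, 0.273]
force: [-0.3, -1.1, 2.8]
width: 0.0601
```

Request:
move_arm(deltas=[[0, 0, 2, 0, 0, 0], [0, 0, 8, 0, 0, 0], [0, 0, 20, 0, 0, 0], [0, 0, 0, 0, 0, 0], [0, 0, 0, 0, 0, 0]])

```text
t: 30.42
eef_pos: [0.511, 0.0392, 0.3083]
ee_rot: [-3.141, -0.002, 0.272]
force: [-0.0, -0.3, -3.7]
width: 0.0602
```

Request:
move_arm(deltas=[[0, 0, 25, 0, 0, 0], [0, 0, 30, 0, 0, 0], [0, 0, 30, 0, 0, 0], [0, 0, 15, 0, 0, 0], [0, 0, 0, 0, 0, 0]])

```text
t: 30.83
eef_pos: [0.5115, 0.0393, 0.4105]
ee_rot: [-3.141, -0.005, 0.273]
force: [1.0, 0.4, -3.2]
width: 0.0605
```

Request:
move_arm(deltas=[[6, -22, 0, 0, 0, -3], [7, -30, 0, 0, 0, -4], [7, -30, 0, 0, 0, -4], [7, -30, 0, 0, 0, -4], [7, -30, 0, 0, 0, -4]])

```text
t: 31.25
eef_pos: [0.5445, -0.1041, 0.4054]
ee_rot: [-3.141, 0.003, -0.062]
force: [0.1, 0.2, -3.8]
width: 0.0603
```

Request:
move_arm(deltas=[[7, -30, 0, 0, 0, -4], [7, -30, 0, 0, 0, -4], [6, -22, 0, 0, 0, -3], [4.6, -15.5, 0, 0, 0, -2.3], [0, 0, 0, 0, 0, 0]])

```text
t: 31.67
eef_pos: [0.5696, -0.2029, 0.4046]
ee_rot: [3.141, 0.004, -0.296]
force: [0.1, 0.8, -2.7]
width: 0.0603
```

Request:
move_arm(deltas=[[0, 0, -15, 0, 0, 0], [0, 0, -15, 0, 0, 0], [0, 0, -10, 0, 0, 0], [0, 0, 0, 0, 0, 0], [0, 0, 0, 0, 0, 0]])

```text
t: 32.08
eef_pos: [0.5692, -0.2001, 0.3664]
ee_rot: [3.141, 0.002, -0.291]
force: [-0.2, -1.0, -1.8]
width: 0.0603
```

Run:
```python
from h import *
f,C=snap('wrist','w11')
s=arm.get_state(); print(s['t'],s['eef_pos'],np.degrees(s['ee_rot']),s['width'],s['force'])
g=arm.grab_frame('side')[:,:,::-1]; h=arm.grab_frame('scene')[:,:,::-1]
cv2.imwrite('pics/v15.png',np.vstack([np.hstack([cv2.resize(g[140:290,250:400],(400,350)),cv2.resize(h[130:270,290:440],(400,350))]),cv2.copyMakeBorder(f[:250,:,::-1],0,0,0,160,0)]))
```

```text
32.1333 [ 0.56959046 -0.20016764  0.36743867] [ 1.79977641e+02  2.69737505e-02 -1.66391175e+01] 0.06047417552099612 [ 0.74996839 -0.59042012 -2.98434311]
```

View pics/v15.png

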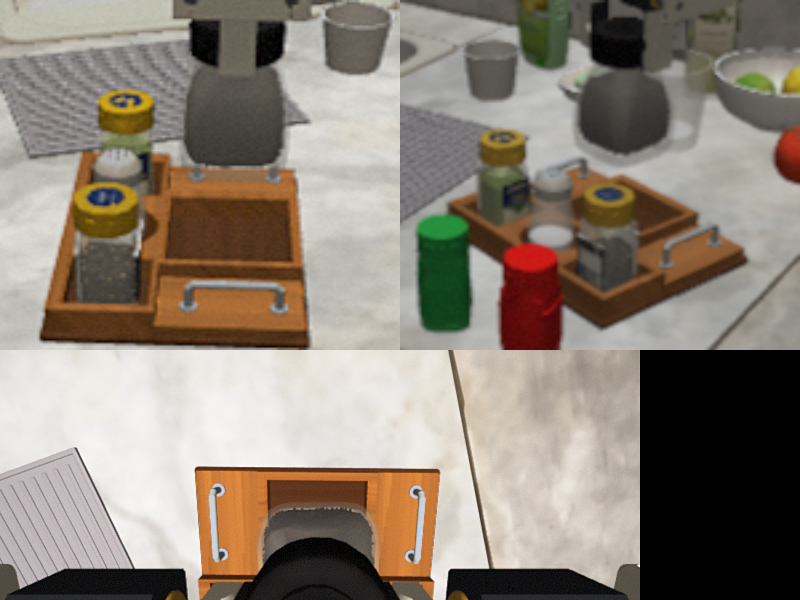

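Jar is square to and centred over the large well. Lower with force checks at the rim.

Request:
move_arm(deltas=[[0, 0, -20, 0, 0, 0], [0, 0, -20, 0, 0, 0], [0, 0, -12, 0, 0, 0], [0, 0, -6, 0, 0, 0], [0, 0, -4, 0, 0, 0]])

```text
t: 32.65
eef_pos: [0.5696, -0.2004, 0.3055]
ee_rot: [3.141, -0.0, -0.291]
force: [0.1, 0.4, -2.5]
width: 0.0603
```

Request:
move_arm(deltas=[[0, 0, -3, 0, 0, 0], [0, 0, -3, 0, 0, 0], [0, 0, -3, 0, 0, 0], [0, 0, -2, 0, 0, 0], [0, 0, 0, 0, 0, 0]])

```text
t: 33.07
eef_pos: [0.5694, -0.2004, 0.2944]
ee_rot: [-3.142, 0.0, -0.291]
force: [0.3, -0.7, -3.8]
width: 0.0603
```

Inside the well (below rim level) with no contact. Continue.

Request:
move_arm(deltas=[[0, 0, -3, 0, 0, 0], [0, 0, -3, 0, 0, 0], [0, 0, -2, 0, 0, 0], [0, 0, -2, 0, 0, 0], [0, 0, -1, 0, 0, 0]])

```text
t: 33.48
eef_pos: [0.5694, -0.2004, 0.2831]
ee_rot: [3.142, 0.0, -0.291]
force: [-0.9, 0.1, -3.7]
width: 0.0604
```

Request:
move_arm(deltas=[[0, 0, -0.7, 0, 0, 0], [0, 0, 0, 0, 0, 0], [0, 0, -0.7, 0, 0, 0], [0, 0, 0, 0, 0, 0], [0, 0, 0, 0, 0, 0]])

```text
t: 33.9
eef_pos: [0.5695, -0.2004, 0.2822]
ee_rot: [-3.142, -0.0, -0.291]
force: [0.3, -0.2, -2.2]
width: 0.0603
```

Request:
move_arm(deltas=[[0, 0, -0.5, 0, 0, 0], [0, 0, 0, 0, 0, 0], [0, 0, 0, 0, 0, 0], [0, 0, 0, 0, 0, 0], [0, 0, 0, 0, 0, 0]])

```text
t: 34.32
eef_pos: [0.5695, -0.2005, 0.2817]
ee_rot: [3.142, -0.0, -0.291]
force: [-0.2, -0.1, -2.8]
width: 0.0609
```

Request:
move_arm(deltas=[[0, 0, -0.5, 0, 0, 0], [0, 0, 0, 0, 0, 0], [0, 0, 0, 0, 0, 0], [0, 0, 0, 0, 0, 0], [0, 0, 0, 0, 0, 0]])

```text
t: 34.73
eef_pos: [0.5696, -0.2005, 0.2817]
ee_rot: [3.142, -0.001, -0.291]
force: [0.1, 0.3, 5.1]
width: 0.06
```

Request:
move_arm(deltas=[[0, 0, -0.4, 0, 0, 0], [0, 0, 0, 0, 0, 0], [0, 0, 0, 0, 0, 0], [0, 0, 0, 0, 0, 0], [0, 0, 0, 0, 0, 0]])

```text
t: 35.15
eef_pos: [0.5697, -0.2006, 0.2817]
ee_rot: [3.142, -0.001, -0.291]
force: [-1.2, 0.4, 7.4]
width: 0.0604
```

Request:
move_arm(deltas=[[0, 0, 0.5, 0, 0, 0], [0, 0, 0, 0, 0, 0], [0, 0, 0, 0, 0, 0], [0, 0, 0, 0, 0, 0], [0, 0, 0, 0, 0, 0]])

```text
t: 35.57
eef_pos: [0.5697, -0.2005, 0.2817]
ee_rot: [3.142, -0.001, -0.291]
force: [-1.9, 0.0, 6.3]
width: 0.0603
```

Request:
move_arm(deltas=[[0, 0, 0, 0, 0, 0], [0, 0, 0, 0, 0, 0], [0, 0, 0, 0, 0, 0], [0, 0, 0, 0, 0, 0], [0, 0, 0, 0, 0, 0]], claw=15)

```text
t: 35.98
eef_pos: [0.5694, -0.2004, 0.2809]
ee_rot: [3.142, 0.001, -0.291]
force: [0.0, -0.0, -0.7]
width: 0.0819
```

Request:
move_arm(deltas=[[0, 0, 10, 0, 0, 0], [0, 0, 20, 0, 0, 0], [0, 0, 30, 0, 0, 0], [0, 0, 35, 0, 0, 0], [0, 0, 35, 0, 0, 0]])

```text
t: 36.4
eef_pos: [0.5691, -0.2005, 0.4131]
ee_rot: [3.141, 0.001, -0.291]
force: [1.0, -0.0, -0.2]
width: 0.0823
```

Request:
move_arm(deltas=[[0, 35, 5, 0, 0, 0], [0, 35, 5, 0, 0, 0], [0, 35, 5, 0, 0, 0], [0, 35, 5, 0, 0, 0], [0, 35, 5, 0, 0, 0]])

```text
t: 36.82
eef_pos: [0.5689, -0.0241, 0.4376]
ee_rot: [-3.141, -0.001, -0.292]
force: [0.5, 0.1, -0.0]
width: 0.0824
```

Request:
move_arm(deltas=[[0, 35, 0, 0, 0, 0], [0, 35, 0, 0, 0, 0], [0, 0, 0, 0, 0, 0], [0, 0, 0, 0, 0, 0], [0, 0, 0, 0, 0, 0]])

```text
t: 37.23
eef_pos: [0.5693, 0.0447, 0.4368]
ee_rot: [-3.141, -0.0, -0.29]
force: [0.1, 0.1, 0.5]
width: 0.0824
```

Run:
```python
from h import *
s=arm.get_state(); print(s['t'],s['eef_pos'],s['force'])
g=arm.grab_frame('side')[:,:,::-1]; h=arm.grab_frame('scene')[:,:,::-1]
cv2.imwrite('pics/v16.png',np.hstack([cv2.resize(g[130:300,230:400],(400,400)),cv2.resize(h[130:290,280:440],(400,400))]))
```

```text
37.2333 [0.5692964  0.04471766 0.43678571] [0.12954138 0.09771727 0.51363101]
```

The picture limit is reached, so I check numerically: detections against the positions they should have.

Run:
```python
from h import *
T={'jar_a':[(.4722,-.2462),(.5138,-.1083)],'salt':[(.4932,-.1772)],'big_jar':[(.5696,-.2004)],'cup':[],'glass':[]}
H={'jar_a':.1,'salt':.09,'big_jar':.13}
img={}
for n in ('side','scene'):
    img[n]=arm.grab_frame(n); C=cam(n); 
    for th,ps in T.items():
        print(n,th,'exp origin',[proj(C,(*p,.008)).round().tolist() for p in ps],'point',[(np.round(d['xy']).tolist(),round(d['score'],2)) for d in arm.spot_point(th,n)])
# caps by colour: yellow and black blobs vs expectation
for n in img:
    C=cam(n); hsv=cv2.cvtColor(img[n],cv2.COLOR_RGB2HSV)
    for k,m,ps,z in [('yellow',cv2.inRange(hsv,(20,130,80),(32,255,255)),T['jar_a'],.094),('black',cv2.inRange(hsv,(0,0,0),(180,255,45)),T['big_jar'],.119)]:
        N,l,st,c=cv2.connectedComponentsWithStats(m)
        for p in ps:
            e=proj(C,(*p,z)); i=min((j for j in range(1,N) if st[j,4]>40),key=lambda j:np.hypot(*(c[j]-e))); print(n,k,'exp',e.round(1),'seen',c[i].round(1),st[i].tolist())
```

```text
side jar_a exp origin [[290.0, 269.0], [296.0, 224.0]] point [([228.0, 283.0], 0.9), ([294.0, 223.0], 0.78), ([291.0, 269.0], 0.58)]
side salt exp origin [[293.0, 245.0]] point [([294.0, 243.0], 0.86)]
side big_jar exp origin [[334.0, 246.0]] point [([224.0, 196.0], 0.96), ([332.0, 245.0], 0.83)]
side cup exp origin [] point [([305.0, 180.0], 0.61), ([384.0, 170.0], 0.56)]
side glass exp origin [] point [([420.0, 219.0], 0.63)]
scene jar_a exp origin [[366.0, 244.0], [328.0, 220.0]] point [([363.0, 246.0], 0.96), ([332.0, 216.0], 0.96), ([307.0, 256.0], 0.79), ([339.0, 269.0], 0.72), ([358.0, 228.0], 0.38)]
scene salt exp origin [[346.0, 231.0]] point [([351.0, 232.0], 0.95)]
scene big_jar exp origin [[371.0, 221.0]] point [([240.0, 227.0], 0.86), ([370.0, 221.0], 0.77)]
scene cup exp origin [] point [([325.0, 171.0], 0.86)]
scene glass exp origin [] point [([391.0, 184.0], 0.6)]
side yellow exp [288.9 229.8] seen [289.2 230.5] [278, 218, 24, 24, 387]
side yellow exp [295.3 188.1] seen [296.7 188.5] [287, 179, 21, 19, 283]
side black exp [336.1 196.9] seen [337.1 197.9] [321, 183, 33, 30, 828]
scene yellow exp [367.2 211.6] seen [368.  212.3] [359, 204, 19, 17, 207]
scene yellow exp [327.2 189. ] seen [328.1 189.2] [320, 182, 17, 14, 171]
scene black exp [372.  180.5] seen [373.4 181.3] [362, 171, 25, 21, 443]
```

All caps are within about 1.7 px of where upright, seated jars should show. Hand in.

```bash
python3 -c "
from station import arm
print(arm.job_done())"
```

```text
the job is handed in; nothing more can be done
None
```

The stand is set and the job is handed in, at about 38 s of the 104 s allowed. I placed the pieces in this order:
1. the salt shaker in the round well
2. jar_a in the near small square well
3. jar_b in the far small square well
4. the 126 mm black-lidded jar in the large square well

Each was lowered until the wrist felt the well floor, then released. The highest contact force I read was about 17 N, on the salt.

**Last checks:** in both the side and scene images, the yellow caps and the black lid sat within about 1.7 px of where upright, seated jars should show. The origins the networks reported for the jars and the salt agreed within about 5 px.

**Not fully confirmed:**
- I could not look at the final state, because the 16-picture limit was reached. The big jar after release was checked only by these numbers.
- The three camera fits of the stand's angle differed by up to 3° (scene −14.4°, side −16.7°, wrist −17.1°). I used about −16.7°, and everything went in without touching a rim.
- I did not measure the cup and glass before and after. The arm's path never came near them, and both were detected at the end. The side view gave two candidates for the cup.

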